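Shut the dry box and hold the purge lever

ROBOT

A 6-joint arm with a two-finger parallel gripper is mounted at the origin on the work surface. World frame = base frame: x ahead of the robot, y to its left, z up, the work surface at z = 0. Lengths are in m, angles in rad, forces in N, time in s.
With the tool pointing down it reaches from about 0.3 to 0.875 m from the base axis. Payload 6.4 kg.
Tool frame: the origin (TCP) lies midway between the tips of the shut fingers; the grasp point (between the pads) lies 19 mm behind it; z points along the fingers, y is the line along which they close (so a half turn about z gives the same grasp; the last joint's range is limited). The gripper opens to 85 mm and grips with 20 to 120 N. Pads are 22 mm wide; open, the fingers measure 114 mm over their backs; the gripper's body (76 mm by 85 mm) begins 54 mm behind the grasp point. The pads swing forward as they close: fully open they stand 13 mm farther back than shut.
Start: joints at [0.946, 0.181, 1.607, -0, 1.354, -0.206], TCP at [0.234, 0.525, 0.21] pointing down, gripper open.
Joint ranges: [-2.99, 2.99], [-0.89, 2.07], [0.3, 2.58], [-1.14, 4.28], [0, 2.63], [-3.12, 3.12]. Speed limits (rad/s): [2.57, 2.57, 3.01, 3.14, 3.14, 3.14].

INTERFACE

Orientations are given as a unit quaternion [w, x, y, z].
In Python, from bench import get_obs, camera, hand_in gives the robot as it stands.
- The arm moves only by the tool carry_out, never from a script. Its argument "plan" is a list that holds one entry, the list of rows, each a list of 7 numbers: the shift along the world's x, y, z in m, then the turn, a rotation vector about the world's x, y, z in rad, then the opening, from 0 (shut) to 1 (fully open). In form: [[[x, y, z, rx, ry, rz, hand], ...]]. A call has exactly 5 rows; each row is the pose to reach, as a shift and turn from the pose commanded when the call began; what a row does not reach only later rows make up. A row lasts 1/12 s, in which the tool goes at most 41.7 mm and 7.16 degrees, less where a joint would pass 70% of its speed; a pose out of reach is approached as far as the arm can. A call with a gripper value outside its range is refused whole. The fingers move at their own pace and stop on an object; the grip force is fixed at half the most. Time passes only in rows, so rows that repeat a pose let the fingers close, or fill a call up. It gives the time, the measured TCP pose, the force, the opening and the grip force at its end, in the units of the state.
- get_obs(): the state, without advancing time (a new reading comes with each control period).
- camera(name): name is "scene" or "side" or "wrist"; returns a dict with "pixels" (420x560x3 uint8, red, green, blue), "z_map" (420x560 float32, m along the optical axis (not along the pixel's ray), 0 where there is no reading), "camera_matrix" (3x3 intrinsics, pixels), "cam_to_world" (4x4, takes a point from camera to world coordinates). Camera axes: x right, y up, looking along -z (the intrinsics and any distortion apply to the point x, -y, -z); pixel columns grow to the right and rows downward; lengths in m; the calibration is good to about 2 mm. A picture is of the moment at which its call begins.
- hand_in(): hands the job in; it is judged then, once.
The state is a dict: "time_s": time; "q": joint angles; "dq": joint speeds; "joint_efforts": joint torques, N m; "eef_pos": TCP position; "eef_rot": TCP orientation; "wrist_force": force on the tool from outside, world axes, zero at the start; "torque": the same for the moment, N m; "opening": opening from 0.0 (shut) to 1.0 (fully open); "grasp_force": force on a finger pad.
Only numpy, scipy, OpenCV 4.12 (cv2) and the standard library are available. Lean on these libraries where they do the work, as an engineer would, in place of code of your own. Each camera call takes 0.05 s, during which the arm holds its last target. There are 200 camera calls.

TASK

Swing the flap of the open sample dry box fully shut, so that its tab is down behind the front rim. Only then press the purge unit's spring-loaded lever down with the fingers until it is level (its pad flush with the tops of the two posts beside it, half its travel), never down near its stop, and keep it there steadily for two seconds and on: finish while still holding it level, since it springs up when let go. Leave everything else on the bench where it stands.

Things in the scene. Friction and masses are not known exactly. Their poses are not given: they have to be found in the camera images.
- dry_box: Fixed white metal dry box, open on top, 160 (x) x 150 (y) x 90 mm tall, small white pans inside. Origin: centre of its underside; x points from its front (rim) to its back (hinge), z up; yaw within 0.45 rad of world x; left or right of the purge unit. An upturned aluminium rim, 64 mm wide, stands 12 mm ahead of the middle of its front face, its top 88 mm above the bench.
- flap (a joint): Angle of the box's flap, rad: 0 fully shut (level on the box), grows as it opens; starts at 0.75 to 1.4. White 6 mm plate, 166 mm from hinge to free edge, 150 mm wide, 0.2 kg; a 40 mm wide tab hangs 14 mm under its front edge and goes between box front and rim. Stiff hinge: it stays where left at any angle and must be pushed all the way home (up to 3 N at the free edge).
- flap_hinge (a point): Point on the flap's hinge axis, mid width, at the box's back top edge: box frame x +80 mm, 90 mm above the bench; axis along the box's y. At angle a, a point of the flap's lower face r from the hinge lies r cos(a) toward the box's front and r sin(a) above this point; the outer face is 6 mm off it.
- flap_edge (a point): Middle of the flap's free edge, on its outer face (the face on top when shut), moves with the flap; 96 mm above the bench when shut.
- purge_unit: Fixed grey purge unit, 180 (x) x 120 (y) mm, its top 85 mm above the bench, a spring-return lever on top. Origin: centre of its underside; x points from front to back, z up; yaw within 0.45 rad of world x. Two square steel posts, 10 mm wide, stand 38 mm either side of the middle line at unit x -60 mm; their tops, 125 mm above the bench, mark the pad's level position.
- lever (a joint): Angle of the lever, rad: 0 released (sloping up to the front by 0.25 rad), grows as it is pressed; 0.25 is level, 0.50 is its stop. A spring returns it: at the pad it takes about 4 N to start, 9 N to hold level and 15 N at the stop.
- lever_pad (a point): Centre of the top face of the lever's black pad, moves with it. The pad is 42 (x) x 28 (y) x 10 mm, centred 110 mm from the lever's hinge toward the unit's front. Its top centre is 152 mm above the bench released, 125 mm when level.
- lever_hinge (a point): Point on the lever's hinge axis, mid width: unit frame x +50 mm, 120 mm above the bench; the axis lies along the unit's y.
- jar: Bystander, not to be moved: small amber sample jar with white cap, 44 mm diameter, 60 mm tall. Origin: centre of its underside.
- beaker: Bystander, not to be moved: white ceramic cup, 52 mm mouth, 70 mm tall. Origin: centre of its underside.
- tweezers: Bystander, not to be moved: dark steel tweezers lying flat, 120 mm long, 8 mm high. Origin: centre of its underside.
- mortar: Bystander, not to be moved: white ceramic bowl, 84 mm across, 45 mm tall. Origin: centre of its underside.
- wash_bottle: Bystander, not to be moved: white wash bottle with red cap and bent spout, 64 mm diameter, 190 mm tall. Origin: centre of its underside.
- weight: Bystander, not to be moved: brass knobbed calibration weight, 36 mm diameter, 55 mm tall. Origin: centre of its underside.
- pan_tray: Bystander, not to be moved: grey plastic tray with compartments, 110 x 80 x 25 mm. Origin: centre of its underside.

How it is judged:
By the outcome, as a careful person would: the job done as asked, in the order asked, and still so for the second after the job is handed in, while the arm keeps its last pose, push and grip.
It also fails if it takes over 46 s, if anything falls off the work surface, if the arm or the gripper's body presses on something with over 40 N, if the wrist force passes 120 N, or if a joint passes its speed limit or range.

## Working session

There is one attempt and no reset: what is moved stays moved. The work goes in short steps, Python scripts to look and compute and a tool call to move; the robot and the scene stay as the last step left them, time stands still between calls to the robot, and variables do not carry over. Pictures are saved under pics/ and viewed, at most 10 in all, crops included, and the job is handed in when it is done.

Besides the shell and the picture viewer there is one more tool, called after ">>>" by a JSON object that holds its "api" and its "payload", one argument or row to a line. carry_out: Moves the arm, as the interface text tells. Its arguments: {"type":"object","properties":{"plan":{"type":"array","items":{"type":"array","items":{"type":"array","items":{"type":"number"}}}}},"required":["plan"]}

```bash
mkdir -p pics; cat > h.py <<'E'
import numpy as np, cv2
from bench import get_obs, camera, hand_in
def cloud(c):
    z=c["z_map"].astype(float);K=c["camera_matrix"];h,w=z.shape
    u,v=np.meshgrid(np.arange(w),np.arange(h))
    P=np.stack([(u-K[0,2])/K[0,0]*z,-(v-K[1,2])/K[1,1]*z,-z],-1)
    T=c["cam_to_world"];W=P@T[:3,:3].T+T[:3,3];W[z<=0]=np.nan
    return W
E
python3 - <<'E'
from h import *
o=get_obs();print(o)
ims=[]
for n in("scene","side"):
    c=camera(n);np.savez("pics/"+n,W=cloud(c),p=c["pixels"]);cv2.imwrite(f"pics/{n}.png",c["pixels"][...,::-1]);print(n,c["cam_to_world"].round(3).tolist(),(c["z_map"]>0).mean())
E
```

```text
{'time_s': 0.0, 'q': array([ 9.45677518e-01,  1.81559291e-01,  1.60799604e+00, -2.46249389e-06,
        1.35381456e+00, -2.06284600e-01]), 'dq': array([-0.00140603, -0.00087615, -0.00179539,  0.00048063,  0.00034654,
       -0.00102882]), 'joint_efforts': array([-2.72752979e-03, -4.44898117e+01, -3.51309335e+01, -5.59261316e-04,
        9.63793223e-03, -1.24305822e-05]), 'eef_pos': array([0.23347366, 0.52482028, 0.20867972]), 'eef_rot': array([-3.57752991e-04,  2.07889432e-01,  9.78151928e-01, -8.13423570e-04]), 'wrist_force': array([ 0.1715955 , -0.75686989,  0.27775486]), 'torque': array([ 0.02882517,  0.01039062, -0.00559343]), 'grasp_force': 0.0, 'opening': 1.0000978613003533}
scene [[0.394, -0.772, 0.499, 1.39], [0.919, 0.337, -0.205, -0.342], [-0.01, 0.54, 0.842, 1.513], [0.0, 0.0, 0.0, 1.0]] 0.995922619047619
side [[0.985, 0.077, -0.156, 0.335], [-0.173, 0.519, -0.837, -1.052], [0.017, 0.851, 0.525, 0.786], [0.0, 0.0, 0.0, 1.0]] 0.9961181972789116
```

View pics/scene.png

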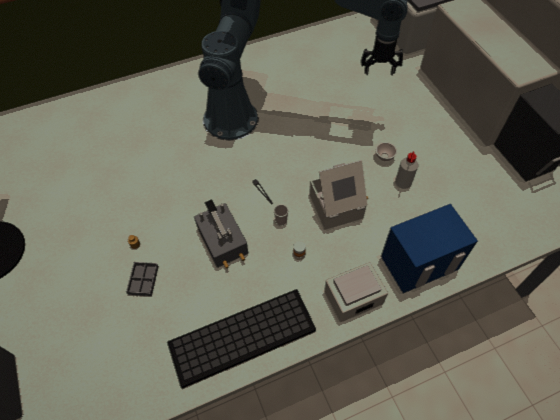

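View pics/side.png

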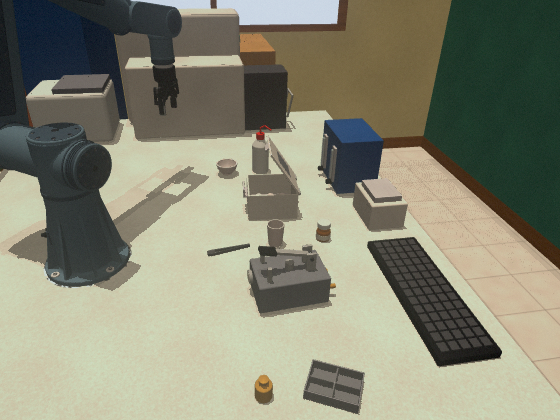

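The scene view shows the dry box at about (340,195) with its flap open, and the purge unit at about (220,233) with its pad at (212,207). The tweezers are at (262,190), the beaker at (281,214), the jar at (300,250), the mortar at (386,152) and the bottle at (406,170). In the side view the flap is at (283,165) and the lever pad at (267,251).

```bash
cat > m.py <<'E'
from h import *
from scipy.optimize import minimize
S=np.load("pics/scene.npz");D=np.load("pics/side.npz")
def reg(A,u0,u1,v0,v1): return A["W"][v0:v1,u0:u1].reshape(-1,3)
def rect(P,name):
    r=cv2.minAreaRect((P[:,:2]*1000).astype(np.float32));print(name,len(P),r)
for nm,a,b in(("unit",(190,250,195,272),(245,335,240,310)),("box",(300,375,155,230),(238,305,135,222))):
    for t,Q in(("scene",reg(S,*a)),("side",reg(D,*b)),("both",np.vstack([reg(S,*a),reg(D,*b)]))):
        m=(Q[:,2]>.015)&(Q[:,2]<(.09 if nm=="unit" else .085))
        rect(Q[m],nm+t)
    Q=np.vstack([reg(S,*a),reg(D,*b)])
    for lo,hi in((.08,.09),(.115,.135),(.135,.17),(.1,.3)):
        q=Q[(Q[:,2]>lo)&(Q[:,2]<hi)]
        if len(q):print(lo,len(q),q.min(0).round(3),q.max(0).round(3),np.median(q,0).round(3))
# bystanders
for n,a in dict(tweez=(245,275,175,208),beaker=(272,290,203,227),jar=(291,308,240,260),mortar=(374,398,142,163),bottle=(394,420,150,192)).items():
    q=reg(S,*a);q=q[q[:,2]>.006];print(n,q.min(0).round(3),q.max(0).round(3))
E
python3 m.py
python3 - <<'E'
import cv2,numpy as np
a=cv2.imread("pics/scene.png")[140:280,180:380];b=cv2.imread("pics/side.png")[120:320,210:350]
cv2.imwrite("pics/c.png",np.hstack([cv2.resize(a,(480,336)).copy() if 0 else cv2.copyMakeBorder(cv2.resize(a,(440,308)),0,132,0,0,0),cv2.resize(b,(308,440))]))
E
```

```text
unitscene 1689 ((547.732421875, -224.01580810546875), (209.10943603515625, 120.38407897949219), 4.211612224578857)
unitside 3500 ((532.8768920898438, -148.0369415283203), (213.75791931152344, 280.03070068359375), 5.382514476776123)
unitboth 5189 ((535.5479736328125, -147.7852783203125), (219.1237335205078, 280.03070068359375), 5.382514476776123)
0.08 2967 [ 0.438 -0.291  0.08 ] [ 0.63 -0.16  0.09] [ 0.527 -0.24   0.086]
0.115 398 [ 0.468 -0.273  0.115] [ 0.599 -0.188  0.135] [ 0.572 -0.228  0.128]
0.135 481 [ 0.454 -0.245  0.135] [ 0.601 -0.199  0.163] [ 0.492 -0.229  0.147]
0.1 1069 [ 0.454 -0.274  0.1  ] [ 0.601 -0.186  0.163] [ 0.53  -0.229  0.133]
boxscene 686 ((564.128173828125, 216.80368041992188), (183.65188598632812, 172.6083221435547), 84.24368286132812)
boxside 2036 ((553.2925415039062, 249.5895233154297), (482.8605041503906, 172.82945251464844), 86.8235092163086)
boxboth 2722 ((561.9268798828125, 249.00050354003906), (481.1957702636719, 183.44732666015625), 84.24368286132812)
0.08 417 [0.463 0.119 0.08 ] [0.656 0.479 0.09 ] [0.559 0.144 0.086]
0.115 416 [0.534 0.117 0.115] [0.643 0.497 0.135] [0.622 0.212 0.125]
0.135 646 [0.548 0.123 0.135] [0.626 0.489 0.17 ] [0.605 0.199 0.152]
0.1 2586 [0.533 0.117 0.1  ] [0.65  0.497 0.236] [0.59  0.201 0.166]
tweez [ 0.305 -0.086  0.006] [0.481 0.028 0.015]
beaker [ 0.474 -0.038  0.006] [0.568 0.051 0.075]
jar [ 0.647 -0.023  0.006] [0.715 0.044 0.066]
mortar [0.384 0.434 0.006] [0.478 0.545 0.054]
bottle [0.431 0.429 0.006] [0.613 0.586 0.196]
```

View pics/c.png

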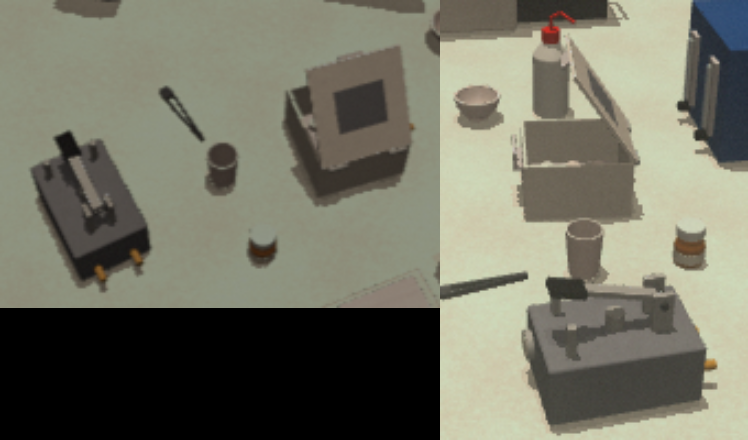

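The crops show the dry box with its rim on the left (robot side) and the flap leaning back. The unit's pad points towards the robot, with a post on each side. Next I fit the exact poses.

```bash
cat > m2.py <<'E'
from h import *
from m import S,D,reg
print("----")
q=np.vstack([reg(S,190,250,195,272),reg(D,245,335,240,310)])
t=q[(q[:,2]>.081)&(q[:,2]<.09)&(q[:,1]<-.155)]
r=cv2.minAreaRect((t[:,:2]*1000).astype(np.float32));print("unit top",r, np.median(t[:,2]))
for lo,hi in((.115,.135),):
    p=q[(q[:,2]>.12)&(q[:,2]<.131)&(q[:,0]<.52)];print("posts?",p.round(3)[::3].tolist())
# pad: dark pixels
for A,a in((S,(200,232,195,240)),(D,(255,335,240,300))):
    u0,u1,v0,v1=a;px=A["p"][v0:v1,u0:u1].reshape(-1,3);w=reg(A,*a)
    m=(px.max(1)<45)&(w[:,2]>.12);w=w[m]
    print("pad",m.sum(),w.min(0).round(3),w.max(0).round(3),w.mean(0).round(3))
# flap
for nm,f in(("scene",reg(S,300,375,155,230)),("side",reg(D,238,305,135,222))):
    f=f[(f[:,2]>.112)&(f[:,1]<.33)&(f[:,0]>.5)]
    for _ in range(6):
        c=f.mean(0);n=np.linalg.svd(f-c,full_matrices=False)[2][2];d=abs((f-c)@n);f=f[d<max(.004,2*np.median(d))] if _<5 else f
    n*=np.sign(-n[0]) ; print(nm,"flap n",n.round(3),"yaw",np.arctan2(n[1],n[0]),"c",c.round(4),len(f),"rms",np.std((f-c)@n), f.min(0).round(3),f.max(0).round(3))
# box walls
b=np.vstack([reg(S,300,375,155,230),reg(D,238,305,135,222)]);b=b[(b[:,1]<.33)]
w=b[(b[:,2]>.02)&(b[:,2]<.085)];print("box",cv2.minAreaRect((w[:,:2]*1000).astype(np.float32)))
# side wall plane
w=reg(D,238,305,165,222);w=w[(w[:,2]>.025)&(w[:,2]<.08)&(w[:,1]<.2)]
L=cv2.fitLine(w[:,:2].astype(np.float32),cv2.DIST_HUBER,0,.001,.001).ravel();print("side line",L,np.arctan2(L[1],L[0]),w.min(0),w.max(0))
E
python3 m2.py | sed -n '/----/,$p'
```

```text
----
unit top ((535.0330200195312, -225.22113037109375), (186.9801788330078, 122.6443099975586), 4.291637420654297) 0.08628437473498701
posts? [[0.468, -0.194, 0.124], [0.472, -0.195, 0.125], [0.474, -0.196, 0.122], [0.482, -0.195, 0.127], [0.477, -0.267, 0.126], [0.479, -0.265, 0.122], [0.475, -0.261, 0.126], [0.47, -0.262, 0.125], [0.476, -0.264, 0.126], [0.471, -0.269, 0.127], [0.478, -0.268, 0.126], [0.473, -0.272, 0.126], [0.471, -0.27, 0.122], [0.471, -0.271, 0.12]]
pad 90 [ 0.459 -0.241  0.123] [ 0.597 -0.201  0.161] [ 0.491 -0.227  0.148]Traceback (most recent call last):
  File "m2.py", line 13, in <module>
    print("pad",m.sum(),w.min(0).round(3),w.max(0).round(3),w.mean(0).round(3))
                        ~~~~~^^^
    return umr_minimum(a, axis, None, out, keepdims, initial, where)
ValueError: zero-size array to reduction operation minimum which has no identity
```

```bash
sed -i 's/(D,(255,335,240,300))//; s/max(1)<45/max(1)<40/' m2.py; python3 m2.py | sed -n '/^pad/,$p'
```

```text
pad 82 [ 0.459 -0.241  0.123] [ 0.597 -0.204  0.161] [ 0.487 -0.228  0.149]
scene flap n [-0.828  0.07  -0.556] yaw 3.0566651131955425 c [0.592  0.199  0.1735] 1360 rms 0.0020681030055716212 [0.546 0.122 0.112] [0.64  0.279 0.233]
side flap n [-0.826  0.085 -0.558] yaw 3.0390530277077015 c [0.5877 0.1861 0.178 ] 418 rms 0.0012267284296510507 [0.543 0.117 0.112] [0.639 0.283 0.236]
box ((552.8706665039062, 159.16299438476562), (300.6101379394531, 183.44732666015625), 84.24368286132812)
side line [ 0.9955198  -0.09455317  0.534016    0.13213229] -0.09469463 [0.46300546 0.0074621  0.02516338] [0.63439403 0.19993381 0.07999732]
```

>>> {"api": "carry_out", "payload": {
  "plan": [
    [[0.01, -0.01, 0.035, 0, 0, 0.1, 0], [0.035, -0.03, 0.06, 0, 0, 0.2, 0], [0.065, -0.055, 0.07, 0, 0, 0.3, 0], [0.095, -0.08, 0.075, 0, 0, 0.325, 0], [0.125, -0.108, 0.075, 0, 0, 0.325, 0]]
  ]
}}

```text
time_s: 0.52
eef_pos: [0.3602, 0.417, 0.2863]
eef_rot: [0.001, 0.045, 0.999, 0.001]
wrist_force: [0.1, 0.8, -0.4]
opening: 0.297
grasp_force: 0.0
```

>>> {"api": "carry_out", "payload": {
  "plan": [
    [[0.03, -0.027, 0, 0, 0, 0, 0], [0.06, -0.054, 0, 0, 0, 0, 0], [0.09, -0.08, 0, 0, 0, 0, 0], [0.12, -0.107, 0, 0, 0, 0, 0], [0.145, -0.13, 0, 0, 0, 0, 0]]
  ]
}}

```text
time_s: 0.93
eef_pos: [0.5053, 0.2851, 0.2841]
eef_rot: [-0.0, 0.047, 0.999, -0.0]
wrist_force: [-0.2, 0.3, -1.2]
opening: 0.002
grasp_force: 0.0
```

>>> {"api": "carry_out", "payload": {
  "plan": [
    [[0.03, -0.027, 0, 0, 0, 0, 0], [0.06, -0.054, 0, 0, 0, 0, 0], [0.085, -0.08, 0, 0, 0, 0, 0], [0.096, -0.088, 0, 0, 0, 0, 0], [0.096, -0.088, 0, 0, 0, 0, 0]]
  ]
}}

```text
time_s: 1.35
eef_pos: [0.6017, 0.1964, 0.2834]
eef_rot: [-0.001, 0.049, 0.999, -0.0]
wrist_force: [0.3, 0.0, -0.5]
opening: -0.002
grasp_force: 0.0
```

>>> {"api": "carry_out", "payload": {
  "plan": [
    [[0, 0, -0.03, 0, 0, 0, 0], [0, 0, -0.05, 0, 0, 0, 0], [-0.015, 0.002, -0.055, 0, 0, 0, 0], [-0.027, 0.003, -0.064, 0, 0, 0, 0], [-0.039, 0.004, -0.072, 0, 0, 0, 0]]
  ]
}}

```text
time_s: 1.77
eef_pos: [0.5588, 0.2047, 0.2115]
eef_rot: [-0.001, 0.046, 0.999, 0.0]
wrist_force: [-0.2, -0.1, 0.9]
opening: -0.003
grasp_force: 0.0
```

```bash
python3 - <<'E'
from h import *
c=camera("side");cv2.imwrite("pics/s2.png",cv2.resize(c["pixels"][100:240,200:360,::-1],(640,560)))
E
```

```text
(no output)
```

View pics/s2.png

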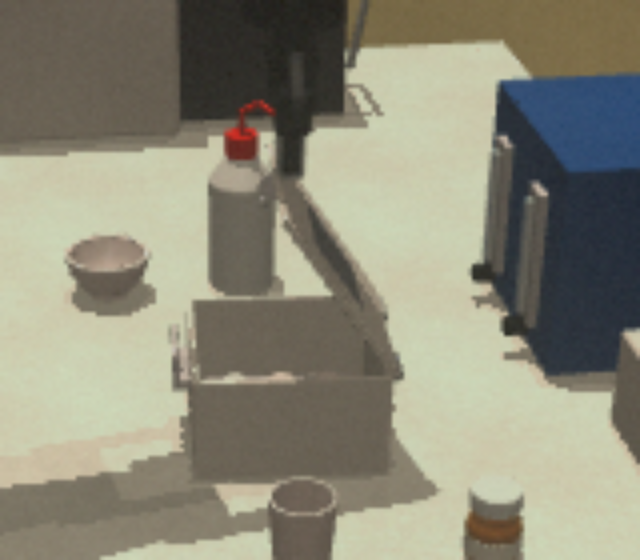

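The fingertips, at about (290,172), are at the flap's top edge near (283,182). I'll measure the flap angle from depth.

```bash
cat > ang.py <<'E'
from h import *
F=np.array([-.9956,.094]);H=np.array([.640,.1945])
def ang():
    for n in("scene","side"):
        W=cloud(camera(n)).reshape(-1,3);d=W[:,:2]-H
        s=d@F;t=d@np.array([.094,.9956]);z=W[:,2]
        m=(abs(t)<.085)&(s>-.03)&(s<.19)&(z>.097)&((abs(t)>.035))&(z<.28)
        s,z,t=s[m],z[m],t[m]
        if n=="scene": print("smax",s.max().round(3),"zmax",z.max().round(3))
        for side in(-1,1):
            k=(t*side>0)
            if k.sum()>20:
                L=cv2.fitLine(np.c_[s[k],z[k]].astype(np.float32),cv2.DIST_HUBER,0,.001,.001).ravel()
                print(n,side,k.sum(),"angle",np.arctan(L[1]/L[0]).round(3),"z at s=.1",(L[3]+(.1-L[2])*L[1]/L[0]).round(4), "zmax",np.sort(z[k])[-5:].round(3)[0])
if __name__=="__main__":ang()
E
python3 ang.py
```

```text
smax 0.111 zmax 0.241
scene -1 519 angle 0.987 z at s=.1 0.2517 zmax 0.233
scene 1 516 angle 0.986 z at s=.1 0.2506 zmax 0.232
side -1 193 angle 0.98 z at s=.1 0.25 zmax 0.233
side 1 75 angle 0.976 z at s=.1 0.249 zmax 0.23
```

```bash
python3 - <<'E'
from h import *
from ang import F,H
print(get_obs()["eef_pos"],get_obs()["wrist_force"])
for n in("scene","side"):
    c=camera(n);W=cloud(c).reshape(-1,3);d=W[:,:2]-H;p=c["pixels"].reshape(-1,3).max(1)
    s=d@F;t=d@np.array([.094,.9956]);z=W[:,2]
    m=(abs(t)<.04)&(s>-.03)&(s<.19)&(z>.19)&(z<.27)
    i=np.where(m)[0];i=i[np.argsort(-z[i])]
    print(n,[(round(s[j]*1e3),round(t[j]*1e3),round(z[j]*1e3),int(p[j])) for j in i[::2]])
E
```

```text
[0.55916241 0.2045783  0.21212946] [ 0.61917045 -0.21806535  1.41582723]
scene [(66, 3, 269, 40), (68, -3, 268, 40), (68, -13, 267, 6), (73, 3, 266, 20), (67, -3, 264, 39), (74, -10, 264, 7), (70, -5, 262, 40), (65, 4, 259, 38), (71, 13, 258, 54), (69, -1, 256, 39), (66, -2, 255, 34), (74, -13, 255, 22), (73, -6, 253, 19), (72, -13, 252, 27), (74, 12, 250, 27), (68, 6, 250, 38), (70, 3, 248, 31), (72, -13, 247, 52), (70, -3, 245, 41), (74, 12, 245, 27), (71, 11, 244, 37), (71, -10, 242, 44), (70, 7, 241, 52), (71, -6, 240, 43), (68, -3, 237, 61), (83, 20, 235, 47), (83, 38, 233, 110), (83, 28, 233, 92), (87, 33, 232, 142), (81, 23, 231, 74), (84, -21, 230, 78), (87, 36, 230, 130), (89, -8, 230, 52), (79, -15, 228, 79), (83, -28, 228, 79), (81, -8, 228, 59), (82, -25, 228, 79), (90, -32, 228, 108), (83, -38, 228, 80), (83, -11, 227, 80), (93, -14, 227, 70), (87, -9, 227, 79), (89, -15, 226, 79), (77, -30, 226, 80), (81, -28, 226, 80), (73, -14, 225, 78), (85, 40, 225, 106), (89, 27, 225, 82), (95, -16, 225, 75), (86, -13, 224, 80), (82, 39, 224, 81), (80, -32, 224, 80), (81, 17, 223, 
[... 3450 characters left out ...]
14, 228, 101), (83, -5, 227, 101), (84, -18, 226, 104), (94, -16, 225, 99), (100, -23, 225, 96), (97, -22, 225, 92), (101, 18, 224, 105), (82, -21, 224, 106), (103, -11, 223, 163), (82, 20, 223, 103), (102, 0, 222, 103), (80, -37, 221, 106), (80, 2, 221, 103), (79, 15, 218, 100), (78, -15, 218, 103), (77, -5, 217, 106), (76, 6, 215, 104), (75, 15, 215, 103), (74, -4, 213, 104), (73, 40, 211, 104), (72, -28, 210, 106), (71, -8, 208, 104), (70, -37, 207, 105), (69, -29, 207, 107), (69, 11, 206, 103), (68, -11, 202, 103), (66, -32, 202, 105), (67, 39, 200, 102), (65, -21, 200, 103), (65, 22, 197, 103), (62, 17, 196, 75), (63, -26, 195, 84), (63, 5, 195, 83), (61, 32, 193, 71), (60, 4, 191, 66)]
```

```bash
python3 - <<'E'
from h import *
from m import S,D
print("---")
for A in(S,D):
    W=A["W"].reshape(-1,3);p=A["p"].reshape(-1,3).max(1)
    m=(np.hypot(W[:,0]-.234,W[:,1]-.525)<.08)&(W[:,2]>.12)&(W[:,2]<.4)
    o=np.argsort(W[m,2]);print(m.sum(),np.c_[W[m][o]*1e3,p[m][o]].round()[:12].tolist())
c=camera("wrist");cv2.imwrite("pics/w.png",c["pixels"][...,::-1])
E
```

```text
unitscene 1689 ((547.732421875, -224.01580810546875), (209.10943603515625, 120.38407897949219), 4.211612224578857)
unitside 3500 ((532.8768920898438, -148.0369415283203), (213.75791931152344, 280.03070068359375), 5.382514476776123)
unitboth 5189 ((535.5479736328125, -147.7852783203125), (219.1237335205078, 280.03070068359375), 5.382514476776123)
0.08 2967 [ 0.438 -0.291  0.08 ] [ 0.63 -0.16  0.09] [ 0.527 -0.24   0.086]
0.115 398 [ 0.468 -0.273  0.115] [ 0.599 -0.188  0.135] [ 0.572 -0.228  0.128]
0.135 481 [ 0.454 -0.245  0.135] [ 0.601 -0.199  0.163] [ 0.492 -0.229  0.147]
0.1 1069 [ 0.454 -0.274  0.1  ] [ 0.601 -0.186  0.163] [ 0.53  -0.229  0.133]
boxscene 686 ((564.128173828125, 216.80368041992188), (183.65188598632812, 172.6083221435547), 84.24368286132812)
boxside 2036 ((553.2925415039062, 249.5895233154297), (482.8605041503906, 172.82945251464844), 86.8235092163086)
boxboth 2722 ((561.9268798828125, 249.00050354003906), (481.1957702636719, 183.44732666015625), 84.24368286132812)
0.08 417 [0.463 0.119 0.08 ] [0.656 0.479 0.09 ] [0.559 0.144 0.086]
0.115 416 [0.534 0.117 0.115]
[... 431 characters left out ...]
45.0, 565.0, 242.0, 100.0], [222.0, 477.0, 245.0, 76.0], [247.0, 563.0, 249.0, 100.0], [263.0, 558.0, 250.0, 49.0], [216.0, 475.0, 250.0, 32.0], [263.0, 566.0, 251.0, 48.0], [229.0, 476.0, 252.0, 58.0], [225.0, 478.0, 252.0, 40.0], [265.0, 569.0, 252.0, 79.0], [263.0, 562.0, 253.0, 31.0], [262.0, 558.0, 253.0, 40.0], [223.0, 471.0, 253.0, 64.0]]
820 [[206.0, 487.0, 245.0, 87.0], [223.0, 483.0, 245.0, 83.0], [250.0, 564.0, 246.0, 52.0], [246.0, 564.0, 246.0, 45.0], [210.0, 481.0, 247.0, 83.0], [220.0, 478.0, 247.0, 79.0], [257.0, 560.0, 247.0, 37.0], [214.0, 479.0, 247.0, 79.0], [254.0, 559.0, 248.0, 51.0], [217.0, 476.0, 248.0, 79.0], [243.0, 570.0, 248.0, 39.0], [254.0, 566.0, 249.0, 43.0]]
```

View pics/w.png

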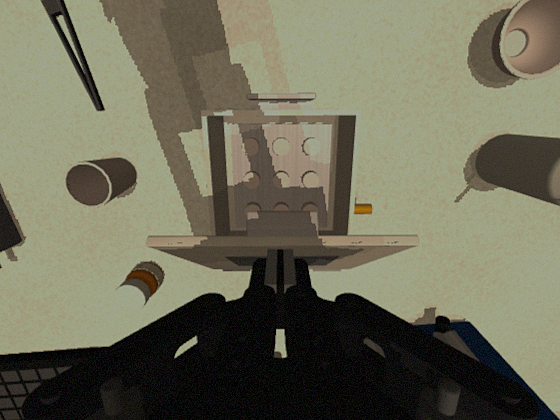

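The wrist view shows the shut fingers at about (280,250), just behind the flap's top edge and not through it. The images put the fingertips about 23 mm higher than the reported TCP, so I'll allow for that. Next I back off, lower, and push again.

>>> {"api": "carry_out", "payload": {
  "plan": [
    [[0.036, -0.003, 0.005, 0, 0, 0, 0], [0.036, -0.003, -0.01, 0, 0, 0, 0], [0.024, -0.002, -0.017, 0, 0, 0, 0], [0.012, -0.001, -0.019, 0, 0, 0, 0], [0.004, 0, -0.024, 0, 0, 0, 0]]
  ]
}}

```text
time_s: 2.48
eef_pos: [0.5653, 0.2033, 0.1889]
eef_rot: [0.001, 0.047, 0.999, 0.0]
wrist_force: [1.4, -1.1, 0.1]
opening: 0.001
grasp_force: 0.6
```

```bash
python3 ang.py
```

```text
smax 0.145 zmax 0.279
scene -1 537 angle 0.919 z at s=.1 0.2328 zmax 0.276
scene 1 511 angle 0.943 z at s=.1 0.2356 zmax 0.274
side -1 226 angle 0.919 z at s=.1 0.2305 zmax 0.277
side 1 94 angle 0.916 z at s=.1 0.2306 zmax 0.226
```

>>> {"api": "carry_out", "payload": {
  "plan": [
    [[-0.012, 0.001, -0.009, 0, 0, 0, 0], [-0.0225, 0.002, -0.02, 0, 0, 0, 0], [-0.032, 0.003, -0.031, 0, 0, 0, 0], [-0.04, 0.004, -0.044, 0, 0, 0, 0], [-0.0475, 0.0045, -0.057, 0, 0, 0, 0]]
  ]
}}

```text
time_s: 3.0
eef_pos: [0.5184, 0.2082, 0.1325]
eef_rot: [0.001, 0.047, 0.999, 0.0]
wrist_force: [0.8, 0.8, 0.9]
opening: 0.001
grasp_force: 0.5
```

```bash
python3 ang.py
```

```text
smax 0.152 zmax 0.28
scene -1 612 angle 0.45 z at s=.1 0.1406 zmax 0.273
scene 1 578 angle 0.414 z at s=.1 0.1416 zmax 0.256
side -1 460 angle 1.025 z at s=.1 0.1862 zmax 0.274
side 1 196 angle 0.39 z at s=.1 0.1392 zmax 0.16
```

>>> {"api": "carry_out", "payload": {
  "plan": [
    [[-0.0055, 0.0005, -0.014, 0, 0, 0, 0], [-0.01, 0.001, -0.028, 0, 0, 0, 0], [-0.0125, 0.001, -0.042, 0, 0, 0, 0], [-0.014, 0.0015, -0.05, 0, 0, 0, 0], [-0.014, 0.0015, -0.055, 0, 0, 0, 0]]
  ]
}}

```text
time_s: 3.52
eef_pos: [0.5038, 0.2094, 0.0766]
eef_rot: [0.0, 0.047, 0.999, 0.0]
wrist_force: [-0.5, -0.8, 1.6]
opening: -0.004
grasp_force: 0.4
```

>>> {"api": "carry_out", "payload": {
  "plan": [
    [[0, 0, -0.001, 0, 0, 0, 0], [0, 0, -0.002, 0, 0, 0, 0], [0, 0, -0.003, 0, 0, 0, 0], [0, 0, -0.003, 0, 0, 0, 0], [0, 0, -0.003, 0, 0, 0, 0]]
  ]
}}

```text
time_s: 3.93
eef_pos: [0.5042, 0.2094, 0.0744]
eef_rot: [0.001, 0.047, 0.999, 0.0]
wrist_force: [1.2, -0.6, 2.3]
opening: 0.003
grasp_force: 1.0
```

>>> {"api": "carry_out", "payload": {
  "plan": [
    [[0, 0, -0.001, 0, 0, 0, 0], [0, 0, -0.002, 0, 0, 0, 0], [0, 0, -0.003, 0, 0, 0, 0], [0, 0, -0.003, 0, 0, 0, 0], [0, 0, -0.003, 0, 0, 0, 0]]
  ]
}}

```text
time_s: 4.35
eef_pos: [0.5043, 0.2095, 0.074]
eef_rot: [0.001, 0.047, 0.999, -0.0]
wrist_force: [-9.9, -2.7, 23.8]
opening: -0.001
grasp_force: 12.1
```

```bash
python3 ang.py
```

```text
smax 0.16 zmax 0.276
scene -1 258 angle 0.949 z at s=.1 0.1459 zmax 0.265
scene 1 196 angle 0.718 z at s=.1 0.1487 zmax 0.193
side -1 441 angle 1.203 z at s=.1 0.1222 zmax 0.271
side 1 160 angle 0.0 z at s=.1 0.0986 zmax 0.101
```

>>> {"api": "carry_out", "payload": {
  "plan": [
    [[0, 0, 0.02, 0, 0, 0, 0], [0, 0, 0.055, 0, 0, 0, 0], [0, -0.005, 0.095, 0, 0, 0, 0], [-0.004, -0.035, 0.12, 0, 0, 0.08, 0], [-0.008, -0.075, 0.126, 0, 0, 0.171, 0]]
  ]
}}

```text
time_s: 4.87
eef_pos: [0.4982, 0.1356, 0.2024]
eef_rot: [0.005, -0.042, 0.999, 0.0]
wrist_force: [1.0, -0.3, -0.3]
opening: -0.005
grasp_force: 0.0
```

```bash
python3 - <<'E'
from ang import *
ang()
c=camera("side");cv2.imwrite("pics/s3.png",cv2.resize(c["pixels"][120:240,200:360,::-1],(640,480)))
E
```

```text
smax 0.163 zmax 0.279
scene -1 219 angle 1.132 z at s=.1 0.195 zmax 0.279
scene 1 138 angle -0.006 z at s=.1 0.0987 zmax 0.102
side -1 291 angle 0.003 z at s=.1 0.0988 zmax 0.275
side 1 209 angle 0.001 z at s=.1 0.0986 zmax 0.101
```

View pics/s3.png

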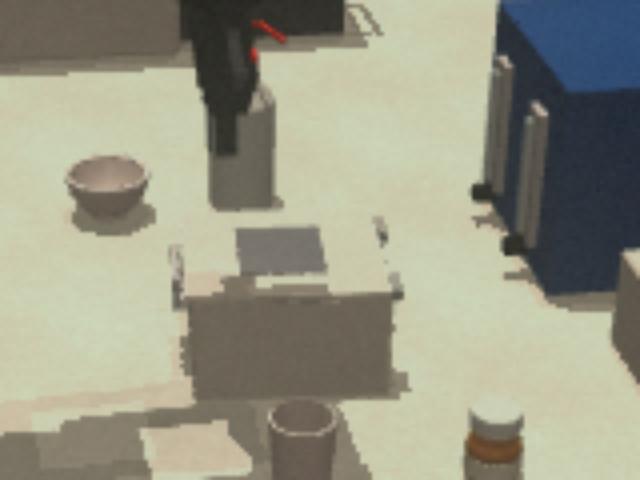

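The flap lies flat on the box at 0 rad, with its edge inside the rim at (178,275). Now for the lever.

>>> {"api": "carry_out", "payload": {
  "plan": [
    [[-0.002, -0.04, 0, 0, 0, 0, 0], [-0.005, -0.08, 0, 0, 0, 0, 0], [-0.008, -0.12, 0, 0, 0, 0, 0], [-0.01, -0.16, 0, 0, 0, 0, 0], [-0.012, -0.195, 0, 0, 0, 0, 0]]
  ]
}}

```text
time_s: 5.43
eef_pos: [0.4828, -0.0617, 0.196]
eef_rot: [-0.0, -0.038, 0.999, 0.0]
wrist_force: [1.0, 0.0, 0.3]
opening: 0.001
grasp_force: 0.0
```

>>> {"api": "carry_out", "payload": {
  "plan": [
    [[-0.003, -0.04, 0, 0, 0, 0, 0], [-0.006, -0.08, 0, 0, 0, 0, 0], [-0.009, -0.12, 0, 0, 0, 0, 0], [-0.011, -0.15, -0.01, 0, 0, 0, 0], [-0.011, -0.168, -0.03, 0, 0, 0, 0]]
  ]
}}

```text
time_s: 5.85
eef_pos: [0.4736, -0.2324, 0.1681]
eef_rot: [0.002, -0.037, 0.999, -0.002]
wrist_force: [0.1, 0.4, -0.2]
opening: 0.001
grasp_force: 0.0
```

```bash
python3 - <<'E'
from h import *
print(get_obs()["eef_pos"])
c=camera("side");d=camera("scene")
a=cv2.resize(c["pixels"][220:310,230:350],(480,360));b=cv2.resize(d["pixels"][180:280,185:265],(288,360))
cv2.imwrite("pics/s4.png",np.hstack([a,b])[...,::-1])
W=cloud(d)[180:260,190:250].reshape(-1,3);k=(W[:,2]>.165)&(W[:,2]<.21);print(W[k].min(0),W[k].max(0),np.median(W[k],0))
W=cloud(c)[200:300,240:330].reshape(-1,3);k=(W[:,2]>.165)&(W[:,2]<.21);print(W[k].min(0),W[k].max(0),np.median(W[k],0))
E
```

```text
[ 0.47361975 -0.23237631  0.16813568]
[ 0.46789801 -0.24841016  0.1861674 ] [ 0.4874979  -0.22199291  0.20989503] [ 0.48312487 -0.23556756  0.20165252]
[ 0.46256337 -0.24781327  0.19187914] [ 0.48472316 -0.22737005  0.20979471] [ 0.47139761 -0.24143306  0.20289499]
```

View pics/s4.png

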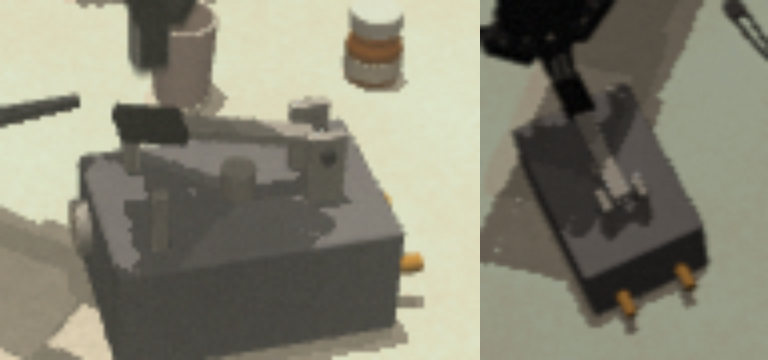

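The fingertips, at about (150,65) on the left, are right above the pad at (150,122) and centred on it. I'll press in stages.

>>> {"api": "carry_out", "payload": {
  "plan": [
    [[0.001, 0.003, -0.015, 0, 0, 0, 0], [0.001, 0.003, -0.03, 0, 0, 0, 0], [0.001, 0.003, -0.038, 0, 0, 0, 0], [0.001, 0.003, -0.043, 0, 0, 0, 0], [0.001, 0.003, -0.048, 0, 0, 0, 0]]
  ]
}}

```text
time_s: 6.37
eef_pos: [0.4735, -0.2246, 0.1188]
eef_rot: [-0.0, -0.039, 0.999, 0.0]
wrist_force: [-3.6, 1.1, 6.6]
opening: 0.004
grasp_force: 2.9
```

>>> {"api": "carry_out", "payload": {
  "plan": [
    [[0, 0, -0.003, 0, 0, 0, 0], [0, 0, -0.006, 0, 0, 0, 0], [0, 0, -0.009, 0, 0, 0, 0], [0, 0, -0.011, 0, 0, 0, 0], [0, 0, -0.011, 0, 0, 0, 0]]
  ]
}}

```text
time_s: 6.78
eef_pos: [0.4734, -0.2251, 0.1084]
eef_rot: [-0.0, -0.039, 0.999, -0.0]
wrist_force: [-4.4, 1.5, 8.4]
opening: 0.004
grasp_force: 3.7
```

>>> {"api": "carry_out", "payload": {
  "plan": [
    [[0, 0, -0.002, 0, 0, 0, 0], [0, 0, -0.004, 0, 0, 0, 0], [0, 0, -0.005, 0, 0, 0, 0], [0, 0, -0.005, 0, 0, 0, 0], [0, 0, -0.005, 0, 0, 0, 0]]
  ]
}}

```text
time_s: 7.2
eef_pos: [0.4734, -0.2252, 0.1038]
eef_rot: [-0.0, -0.039, 0.999, -0.0]
wrist_force: [-5.6, 1.1, 9.3]
opening: 0.004
grasp_force: 4.3
```

```bash
python3 - <<'E'
from h import *
o=get_obs();print(o["eef_pos"],o["wrist_force"])
yaw=.075;e=np.array([np.cos(yaw),np.sin(yaw)]);f=np.array([-e[1],e[0]]);C=np.array([.535,-.2252])
Z=[];I=[]
for n in("side","side","scene","scene"):
    c=camera(n);W=cloud(c);d=W[...,:2]-C;x=d@e;y=d@f;z=W[...,2];g=c["pixels"].max(2)
    for nm,m in(("post-",(abs(x+.06)<.009)&(abs(y+.038)<.009)),("post+",(abs(x+.06)<.009)&(abs(y-.038)<.009)),("padfront",(x>-.09)&(x<-.073)&(abs(y)<.014)),("padback",(x>-.047)&(x<-.040)&(abs(y)<.014)),("arm",(x>-.035)&(x<.03)&(abs(y)<.01))):
        m&=(z>.108)&(z<.14)
        if m.sum(): print(n,nm,m.sum(),"top",np.sort(z[m])[-6:].round(4),"med",np.median(z[m]).round(4))
    m=(x>-.035)&(x<.03)&(abs(y)<.008)&(z>.11)&(z<.145)
    if m.sum()>8: print("arm slope",np.polyfit(x[m],z[m],1).round(3))
    if n=="side":I=c["pixels"]
cv2.imwrite("pics/s5.png",cv2.resize(I[225:305,240:340,::-1],(750,600)))
E
```

```text
[ 0.47337412 -0.22517437  0.10382201] [-5.58398135  1.14812098  9.25575894]
side post- 41 top [0.1268 0.1271 0.1274 0.1274 0.1278 0.1292] med 0.12
side post+ 14 top [0.1236 0.125  0.1268 0.1271 0.1272 0.1278] med 0.1218
side padfront 47 top [0.1284 0.1284 0.1287 0.1287 0.1289 0.1294] med 0.1269
side padback 20 top [0.1274 0.1274 0.1275 0.1281 0.1286 0.1295] med 0.1262
side arm 169 top [0.1284 0.1285 0.1285 0.1285 0.1285 0.1286] med 0.1252
arm slope [0.006 0.125]
side post- 44 top [0.1266 0.1268 0.1268 0.1276 0.1283 0.1295] med 0.12
side post+ 14 top [0.1225 0.1234 0.1255 0.1276 0.1286 0.1288] med 0.1218
side padfront 50 top [0.1287 0.1292 0.1292 0.1296 0.1299 0.1303] med 0.1265
side padback 23 top [0.127  0.1273 0.1274 0.1281 0.1283 0.1287] med 0.1262
side arm 168 top [0.1279 0.128  0.1281 0.1284 0.1289 0.1293] med 0.1252
arm slope [0.002 0.125]
scene post- 16 top [0.1236 0.1241 0.1242 0.1244 0.1279 0.1289] med 0.121
scene post+ 15 top [0.1222 0.124  0.126  0.1261 0.1287 0.1294] med 0.121
scene padfront 2 top [0.1194 0.1206] med 0.12
scene padback 16 top [0.1263 0.1272 0.1272 0.1275 0.131  0.1396] med 0.1251
scene arm 89 top [0.1288 0.1288 0.1291 0.1295 0.1309 0.1312] med 0.1239
arm slope [0.007 0.124]
scene post- 16 top [0.1223 0.1245 0.1249 0.1258 0.127  0.1272] med 0.1208
scene post+ 15 top [0.1215 0.1239 0.1248 0.1254 0.1274 0.1279] med 0.1206
scene padfront 1 top [0.1255] med 0.1255
scene padback 15 top [0.1247 0.1254 0.1261 0.1293 0.1301 0.1307] med 0.1241
scene arm 88 top [0.1273 0.1282 0.1283 0.1286 0.129  0.1294] med 0.1231
arm slope [0.023 0.123]
```

View pics/s5.png

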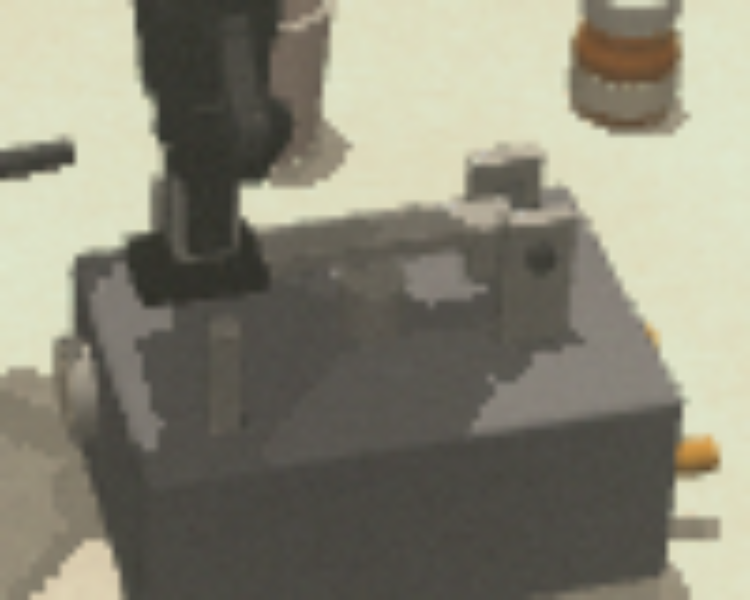

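The pad, at about (200,265), is flush with the post tops, the arm slope is about 0 and the force is about 9 N, so the lever is level. Now I hold.

>>> {"api": "carry_out", "payload": {
  "plan": [
    [[0, 0, -0.0005, 0, 0, 0, 0], [0, 0, -0.0005, 0, 0, 0, 0], [0, 0, -0.0005, 0, 0, 0, 0], [0, 0, -0.0005, 0, 0, 0, 0], [0, 0, -0.0005, 0, 0, 0, 0]]
  ]
}}

```text
time_s: 7.82
eef_pos: [0.4734, -0.2252, 0.1034]
eef_rot: [-0.0, -0.039, 0.999, -0.0]
wrist_force: [-4.9, 1.3, 8.6]
opening: 0.002
grasp_force: 4.5
```

>>> {"api": "carry_out", "payload": {
  "plan": [
    [[0, 0, 0, 0, 0, 0, 0], [0, 0, 0, 0, 0, 0, 0], [0, 0, 0, 0, 0, 0, 0], [0, 0, 0, 0, 0, 0, 0], [0, 0, 0, 0, 0, 0, 0]]
  ]
}}

```text
time_s: 8.23
eef_pos: [0.4733, -0.2252, 0.1034]
eef_rot: [-0.0, -0.039, 0.999, -0.0]
wrist_force: [-5.7, 0.8, 9.7]
opening: -0.001
grasp_force: 4.5
```

>>> {"api": "carry_out", "payload": {
  "plan": [
    [[0, 0, 0, 0, 0, 0, 0], [0, 0, 0, 0, 0, 0, 0], [0, 0, 0, 0, 0, 0, 0], [0, 0, 0, 0, 0, 0, 0], [0, 0, 0, 0, 0, 0, 0]]
  ]
}}

```text
time_s: 8.65
eef_pos: [0.4734, -0.2252, 0.1035]
eef_rot: [-0.0, -0.039, 0.999, -0.0]
wrist_force: [-5.6, 1.0, 8.7]
opening: -0.002
grasp_force: 4.5
```

>>> {"api": "carry_out", "payload": {
  "plan": [
    [[0, 0, 0, 0, 0, 0, 0], [0, 0, 0, 0, 0, 0, 0], [0, 0, 0, 0, 0, 0, 0], [0, 0, 0, 0, 0, 0, 0], [0, 0, 0, 0, 0, 0, 0]]
  ]
}}

```text
time_s: 9.07
eef_pos: [0.4734, -0.2252, 0.1034]
eef_rot: [-0.0, -0.039, 0.999, -0.0]
wrist_force: [-4.4, 0.8, 8.5]
opening: -0.001
grasp_force: 4.5
```

>>> {"api": "carry_out", "payload": {
  "plan": [
    [[0, 0, 0, 0, 0, 0, 0], [0, 0, 0, 0, 0, 0, 0], [0, 0, 0, 0, 0, 0, 0], [0, 0, 0, 0, 0, 0, 0], [0, 0, 0, 0, 0, 0, 0]]
  ]
}}

```text
time_s: 9.48
eef_pos: [0.4734, -0.2252, 0.1034]
eef_rot: [-0.0, -0.039, 0.999, -0.0]
wrist_force: [-6.4, 1.4, 9.5]
opening: 0.001
grasp_force: 4.5
```

>>> {"api": "carry_out", "payload": {
  "plan": [
    [[0, 0, 0, 0, 0, 0, 0], [0, 0, 0, 0, 0, 0, 0], [0, 0, 0, 0, 0, 0, 0], [0, 0, 0, 0, 0, 0, 0], [0, 0, 0, 0, 0, 0, 0]]
  ]
}}

```text
time_s: 9.9
eef_pos: [0.4734, -0.2252, 0.1034]
eef_rot: [-0.0, -0.039, 0.999, -0.0]
wrist_force: [-5.3, 0.3, 8.5]
opening: 0.004
grasp_force: 4.5
```

>>> {"api": "carry_out", "payload": {
  "plan": [
    [[0, 0, 0, 0, 0, 0, 0], [0, 0, 0, 0, 0, 0, 0], [0, 0, 0, 0, 0, 0, 0], [0, 0, 0, 0, 0, 0, 0], [0, 0, 0, 0, 0, 0, 0]]
  ]
}}

```text
time_s: 10.32
eef_pos: [0.4734, -0.2252, 0.1035]
eef_rot: [-0.0, -0.039, 0.999, -0.0]
wrist_force: [-5.7, 1.0, 9.3]
opening: -0.003
grasp_force: 4.5
```

```bash
python3 -c "
from ang import *
ang();print(hand_in())"
```

```text
smax 0.163 zmax 0.107
scene -1 146 angle 0.012 z at s=.1 0.0989 zmax 0.103
scene 1 117 angle -0.006 z at s=.1 0.0986 zmax 0.103
side -1 72 angle -0.002 z at s=.1 0.0982 zmax 0.101
side 1 56 angle 0.002 z at s=.1 0.0987 zmax 0.1
the job is handed in; nothing more can be done
None
```

The flap is fully shut and the lever was held steadily level for about 2.5 s, still held at hand-in; no verdict came back, and I did not separately check that every bystander stayed put.

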